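# Count to the third gap of the tooling rack and push the press anvil home

### The arm

A 6-joint arm with a two-finger parallel gripper is mounted at the origin on the work surface. World frame = base frame: x ahead of the robot, y to its left, z up, the work surface at z = 0. Lengths are in mm, angles in rad, forces in N, time in s.
With the tool pointing down it reaches from about 300 to 850 mm from the base axis. Payload 4.2 kg.
Tool frame: the origin (TCP) lies between the finger pads; the fingertips stand 19 mm ahead of it and the grasp point (between the pads) is the TCP; z points along the fingers, y is the line along which they close (so a half turn about z gives the same grasp; the last joint's range is limited). The gripper opens to 91 mm and grips with 3 to 60 N. Pads are 32 mm wide; open, the fingers measure 118 mm over their backs; the gripper's body (76 mm by 178 mm) begins 60 mm behind the grasp point.
Start: joints at [-0.02, 0.32, 1.565, -0, 1.257, -0.02], TCP at [575.014, 0, 232.976] pointing down, gripper open.
Joint ranges: [-3.11, 3.11], [-0.84, 2.01], [0.21, 2.61], [-1.34, 4.49], [0.05, 2.63], [-2.56, 2.56]. Speed limits (rad/s): [2.57, 2.57, 3.14, 3.14, 3.14, 3.14].

### API

Orientations are given as a rotation vector (axis times angle).
In Python, from plant import r gives the robot as it stands.
- The arm moves only by the tool play_rows, never from a script. Its argument "commands" is a list that holds one entry, the list of rows, each a list of 5 numbers: the shift along the tool's x, y, z normalised to -1 to 1, where 1 is 0.02 m, then the turn about the tool's z normalised to -1 to 1, where 1 is 5 degrees, then the closure, from -1 (fully open) to 1 (shut), so that 0 is half open. In form: [[[x, y, z, yaw, fingers], ...]]. A call has 1 to 12 rows; each row shifts and turns the commanded pose from where the row before left it, along the tool's axes as they then stand; what a row does not reach is not made up. A row lasts 1/8 s, in which the tool goes at most 62.5 mm and 10.7 degrees, less where a joint would pass 70% of its speed; a pose out of reach is approached as far as the arm can. A call with a number of a shift or a turn outside -1 to 1 is refused whole. A call with a gripper value outside its range is refused whole. The fingers move at their own pace and stop on an object; the grip force is fixed at half the most. Time passes only in rows, so rows that do not move let the fingers close. It gives the time, the measured TCP pose, the force, the opening and the grip force at its end, in the units of the state.
- r.get_state(): the state, without advancing time (a new reading comes with each control period).
- r.read_camera(name): name is "scene" or "side" or "wrist"; returns a dict with "pixels" (420x560x3 uint8, red, green, blue), "z_map" (420x560 float32, mm along the optical axis (not along the pixel's ray), 0 where there is no reading), "fov_y" (degrees; the focal length in pixels is half the picture's height over the tangent of half this angle, whatever the lens; pixels are square), "cx", "cy" (the principal point, pixels), "T" (4x4, takes a point from camera to world coordinates). Camera axes: x right, y down, z forward; pixel columns grow to the right and rows downward; lengths in mm; the calibration is good to about 2 mm. A picture is of the moment at which its call begins.
- r.sign_off(): hands the job in; it is judged then, once.
The state is a dict: "clock": time; "joints": joint angles; "qd": joint speeds; "effort": joint torques, N m; "eef_pos": TCP position; "ee_rot": TCP orientation; "wrist_force": force on the tool from outside, world axes, zero at the start; "ft_torque": the same for the moment, N m; "grip_width": finger opening in mm; "finger_force": force on a finger pad.
Only numpy, scipy, OpenCV 4.12 (cv2) and the standard library are available. Lean on these libraries where they do the work, as an engineer would, in place of code of your own. Each camera call takes 0.05 s, during which the arm holds its last target. There are 200 camera calls.

### The job

With the fingers closed, press a fingertip lightly onto the sprung rail along the top of the divider rack and run it along, starting at the end with the tall post and counting the gaps as you pass: first, second, third, without pressing the rail beyond the third. Then lift off and push the round press anvil across the bench into that third gap until it is fully home against the back wall, standing flat. Do not pick the anvil up, do not disturb the other things on the bench or in the rack, and finish clear of everything.

Things in the scene. Friction and masses are not known exactly. Their poses are not given: they have to be found in the camera images.
- rack: Fixed bare-aluminium divider rack, 354 mm long, like a comb with six equal gaps open toward the robot. Origin on the bench under mid-length; x points into the gaps (away from the robot), y along the rack, z up; turned up to 9 degrees. Beyond each end is a foot 34 by 34 by 8 mm centred at x = 0, y = -194 or 194 mm. Gaps are counted whether or not they already hold something.
- gap_floor (a point): A point of the rack, the same as its origin and with its axes. Fins 6 mm thick, 40 mm high, rounded in front, stand at y = -174, -116, -58, 0, 58, 116, 174 mm from x = -18 to 18 mm; so the gaps are 52 mm wide, centred at y = -145, -87, -29, 29, 87, 145 mm, the bare bench as floor. Back wall from x = 18 to 30 mm, 36 mm high.
- rail_top (a point): Middle of the top face of the sprung steel rail, a smooth bar 354 mm long (along the rack's y), 16 mm wide, 12 mm thick, above the rack's back wall: at rack x = 24 mm, y = 0, 60 mm above the bench when up; it moves down with the rail.
- rail (a joint): How far the rail is pressed down, m: 0 up, 0.010 at its stop. It goes down straight and whole wherever pressed; about 2 N starts it, 5 N holds it at the stop. It counts as pressed above 0.0012; half-way down is a good depth to run at. Where the finger is along the rail is taken from the midpoint between the fingertips.
- post: Tall round steel post, 18 mm diameter, 67 mm high, fixed upright on the foot at one end of the rack, its top 75 mm above the bench; it marks the end from which gaps are counted (either end). Origin at the centre of its underside, 8 mm above the bench.
- stub: Short round steel stub, 18 mm diameter, 12 mm high, fixed on the foot at the other end of the rack. Origin at the centre of its underside.
- anvil_centre (a point): Press anvil: loose dark steel disc, 44 mm diameter, 26 mm high, with a boss 20 mm across on top (34 mm high in all), about 0.3 kg, on the bench before the rack. This point is on its axis, 13 mm above its underside. Fully home in a gap it is at rack x = -4 mm and stands 8 mm proud of the fins, so a pushing finger need not enter the gap.
- die_block: Bystander, leave alone: steel block 32 by 36 mm, 34 mm high, standing in one of the rack's gaps. Origin at the centre of its underside.
- bush: Bystander, leave alone: brass flanged bush, flange 36 mm diameter, 32 mm high, standing in another gap of the rack. Origin at the centre of its underside.
- tape: Bystander, leave alone: cardboard ring (tape core) 90 mm diameter, 24 mm high, to the left on the bench. Origin at the centre of its underside.
- driver: Bystander, leave alone: grey and black cordless screwdriver, 205 mm long, 42 mm thick, lying to the right on the bench. Origin under it, on its axis, 120 mm from its butt end; its x axis points to the bit.
- connector: Bystander, leave alone: black plastic connector 46 by 32 mm, 23 mm high, to the left on the bench. Origin at the centre of its underside.
- plug: Bystander, leave alone: black plastic plug 30 by 30 mm, 30 mm high, on the bench to the left of the anvil. Origin at the centre of its underside.
- spacer: Bystander, leave alone: aluminium spacer 26 mm diameter, 40 mm high, on the bench to the right of the anvil. Origin at the centre of its underside.
- jar: Bystander, leave alone: white plastic jar 48 mm diameter, 70 mm high, to the right on the bench. Origin at the centre of its underside.
Mind the look-alikes: they are no part of the job. What is shaped like the part that bears anvil_centre but turquoise is not meant.

How it is judged (in metres and radians):
On the way, in this order (a step that is already met when the one before it is completed fails the run):
1. the fingertip presses the rail at the first gap from the tall post (value of joint rail above 0.0012 m and ((y of post in the frame of rack above 0 m and y of the grasp point in the frame of rack between 0.121 and 0.169 m) or (y of post in the frame of rack below 0 m and y of the grasp point in the frame of rack between -0.169 and -0.121 m))).
2. still pressing, it passes the fin between first and second gap (value of joint rail above 0.0012 m and ((y of post in the frame of rack above 0 m and y of the grasp point in the frame of rack between 0.111 and 0.121 m) or (y of post in the frame of rack below 0 m and y of the grasp point in the frame of rack between -0.121 and -0.111 m))).
3. it presses the rail at the second gap (value of joint rail above 0.0012 m and ((y of post in the frame of rack above 0 m and y of the grasp point in the frame of rack between 0.063 and 0.111 m) or (y of post in the frame of rack below 0 m and y of the grasp point in the frame of rack between -0.111 and -0.063 m))).
4. still pressing, it passes the fin between second and third gap (value of joint rail above 0.0012 m and ((y of post in the frame of rack above 0 m and y of the grasp point in the frame of rack between 0.053 and 0.063 m) or (y of post in the frame of rack below 0 m and y of the grasp point in the frame of rack between -0.063 and -0.053 m))).
5. it presses the rail at the third gap (value of joint rail above 0.0012 m and ((y of post in the frame of rack above 0 m and y of the grasp point in the frame of rack between 0.005 and 0.053 m) or (y of post in the frame of rack below 0 m and y of the grasp point in the frame of rack between -0.053 and -0.005 m))).
6. the anvil is pushed home into the third gap (x of anvil_centre in the frame of rack between -0.01 and 0.002 m and ((y of post in the frame of rack above 0 m and y of anvil_centre in the frame of rack between 0.019 and 0.039 m) or (y of post in the frame of rack below 0 m and y of anvil_centre in the frame of rack between -0.039 and -0.019 m))), for 0.2 s.
At the end, for the whole second after the job is handed in: The anvil stands flat (within 0.1 rad) and at rest on the bench in the third gap from the tall post, within 6 mm of touching the back wall, and the rail is up again (all of step 6 and angle between anvil_centre's own z axis and vertical below 0.1 rad and height (world z) of anvil_centre between 0.008 and 0.018 m and linear speed of anvil below 0.01 m/s and value of joint rail below 0.0012 m).
It fails at once if the anvil is lifted off the bench (by more than 12 mm) (height (world z) of anvil_centre above 0.025 m).
It fails at once if the rail is pressed beyond the third gap (value of joint rail above 0.0012 m and ((y of post in the frame of rack above 0 m and y of the grasp point in the frame of rack below -0.012 m) or (y of post in the frame of rack below 0 m and y of the grasp point in the frame of rack above 0.012 m))).
It fails at once if the rack or its rail is pressed hard (over 25 N) (contact force between the fingers and rack above 25 N).
It fails at once if another thing on the bench or in the rack is moved by more than 15 mm (distance of any of die_block, bush, tape, driver, connector, jar, plug, spacer from where it was at the start of the episode above 0.015 m).
It fails at once if another thing is tipped (angle between any of die_block, bush, tape, driver, connector, jar, plug, spacer's own z axis and vertical above 0.35 rad).
It also fails if it takes over 64 s, if anything falls off the work surface, if the arm or the gripper's body presses on something with over 40 N, if the wrist force passes 120 N, or if a joint passes its speed limit or range.

## Working session

There is one attempt and no reset: what is moved stays moved. The work goes in short steps, Python scripts to look and compute and a tool call to move; the robot and the scene stay as the last step left them, time stands still between calls to the robot, and variables do not carry over. Pictures are saved under pics/ and viewed, at most 10 in all, crops included, and the job is handed in when it is done.

Besides the shell and the picture viewer there is one more tool, called after "Request:" in YAML: its name, and indented under it one key for each argument. play_rows: Moves the arm, as the interface text tells. Its arguments: {"type":"object","properties":{"commands":{"type":"array","items":{"type":"array","items":{"type":"array","items":{"type":"number"}}}}},"required":["commands"]}

```bash
mkdir -p pics; ls; python3 - <<'E'
from plant import r
import cv2,numpy as np,pickle
s=r.get_state();print(s)
d={}
for n in("scene","side"):
    c=r.read_camera(n);d[n]=c;cv2.imwrite(f"pics/{n}0.png",cv2.resize(c["pixels"][:,:,::-1],(784,588)))
    print(n,c["fov_y"],c["cx"],c["cy"],np.round(c["T"],3).tolist())
pickle.dump(d,open("c0.pkl","wb"))
E
```

```text
pics
{'clock': 0.0, 'joints': array([-2.00208467e-02,  3.20309016e-01,  1.56563316e+00, -2.00801694e-05,
        1.25736590e+00, -1.99977825e-02]), 'qd': array([-0.0014467 , -0.00023991, -0.00087449,  0.00020385,  0.00026688,
        0.00064397]), 'effort': array([-5.01459035e-04, -4.12465632e+01, -2.31973493e+01,  7.28826877e-02,
        4.58198413e-02, -1.41870069e-04]), 'eef_pos': array([ 5.74558214e+02, -8.42398615e-03,  2.32128208e+02]), 'ee_rot': array([-2.22059443e+00, -2.22055700e+00,  1.88775736e-03]), 'wrist_force': array([ 0.61214476,  0.16876004, -0.32620934]), 'ft_torque': array([ 0.00150896, -0.0425105 ,  0.03963141]), 'finger_force': 0.0, 'grip_width': 91.55305169476638}
scene 45.40482699170762 270.0627324879192 207.65522262490086 [[-0.778, 0.458, -0.431, 1136.281], [0.629, 0.555, -0.545, 744.309], [-0.01, -0.695, -0.719, 1060.024], [0.0, 0.0, 0.0, 1.0]]
side 57.93793328651758 284.14237161603387 209.23659851918532 [[-0.765, -0.504, 0.401, 213.076], [-0.644, 0.582, -0.496, 401.29], [0.017, -0.638, -0.77, 717.84], [0.0, 0.0, 0.0, 1.0]]
```

View pics/scene0.png

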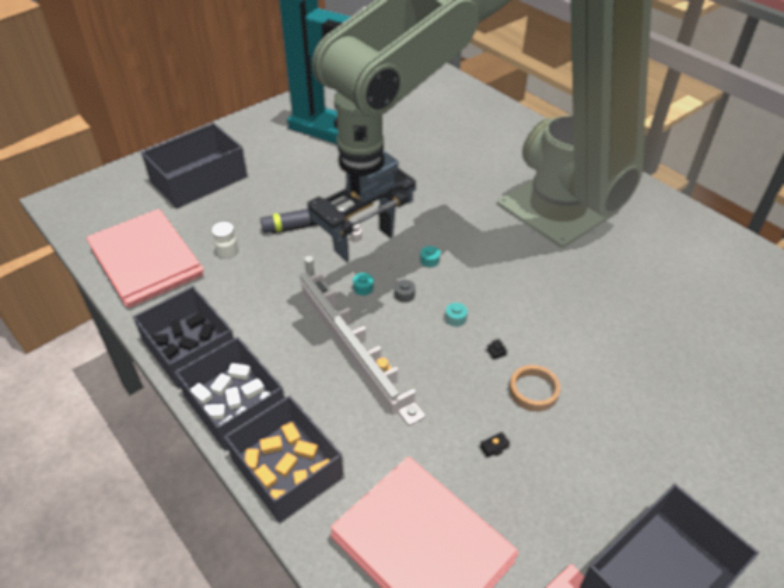

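View pics/side0.png

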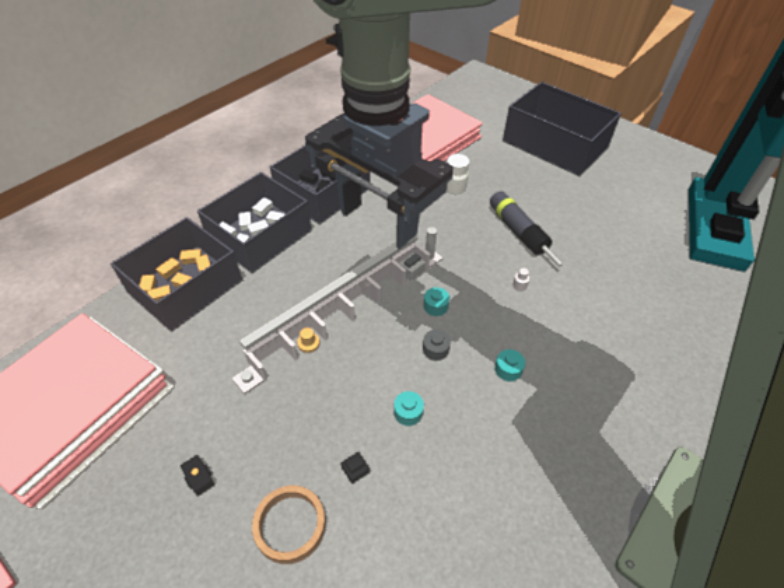

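The scene picture shows the post at (310,265), the stub at (412,412) and the rail between them. The dark disc is at (404,290), with three turquoise look-alikes at (363,283), (430,256) and (456,314). The spacer is at (355,232) and the plug at (497,349). Only the dark grey disc fits the anvil, because the others are turquoise. I'll confirm it in a crop and measure.

```bash
cat > h.py <<'E'
import numpy as np,cv2
def cloud(c):
    z=c["z_map"];h,w=z.shape;f=h/2/np.tan(np.radians(c["fov_y"]/2))
    v,u=np.mgrid[:h,:w]
    P=np.stack([(u-c["cx"])/f*z,(v-c["cy"])/f*z,z],-1)@c["T"][:3,:3].T+c["T"][:3,3]
    P[z<=0]=np.nan
    return P
def proj(c,p):
    f=c["z_map"].shape[0]/2/np.tan(np.radians(c["fov_y"]/2))
    q=np.linalg.inv(c["T"])@np.append(p,1);return q[0]/q[2]*f+c["cx"],q[1]/q[2]*f+c["cy"]
E
python3 - <<'E'
import pickle;from h import *
d=pickle.load(open("c0.pkl","rb"))
def box(n,x0,y0,x1,y1):
    return [int(a/1.4) for a in(x0,y0,x1,y1)]
B={"scene":{"anvil":(390,275,420,305),"tealA":(350,270,376,296),"tealB":(418,243,443,268),"tealC":(443,300,470,328),"spacer":(347,226,364,242),"plug":(485,338,508,360),"post":(300,255,318,278),"stub":(400,400,425,422),"bush":(375,354,392,372)},
"side":{"anvil":(420,328,454,360),"tealA":(422,285,452,316),"tealB":(494,345,528,382),"tealC":(390,388,428,426),"spacer":(512,266,532,288),"plug":(340,452,372,484),"post":(422,225,440,258),"stub":(236,366,262,390),"bush":(296,326,322,352),"die":(400,250,426,274)}}
for n in B:
    c=d[n];P=cloud(c)
    g=P[np.abs(P[...,2])<8][:, 2];print(n,"bench z",np.nanmedian(g))
    for k,b in B[n].items():
        x0,y0,x1,y1=box(n,*b);Q=P[y0:y1,x0:x1].reshape(-1,3);Q=Q[Q[:,2]>9]
        if len(Q):print(k,len(Q),"mid",np.round((np.nanpercentile(Q,3,0)+np.nanpercentile(Q,97,0))/2),"min",np.round(np.nanmin(Q,0)),"max",np.round(np.nanmax(Q,0)))
    Q=P.reshape(-1,3);m=(Q[:,2]>55)&(Q[:,2]<66)&(abs(Q[:,0]-650)<120)&(abs(Q[:,1])<260);Q=Q[m]
    for _ in range(6):
        l=cv2.fitLine(Q[:,:2].astype(np.float32),cv2.DIST_HUBER,0,.01,.01).ravel()
        e=(Q[:,0]-l[2])*l[1]-(Q[:,1]-l[3])*l[0];Q=Q[abs(e)<14]
    t=(Q[:,:2]-l[2:])@l[:2];print("rail",l,len(Q),Q[t.argmin()],Q[t.argmax()],np.median(Q[:,2]), t.max()-t.min(), np.ptp(e))
c=d["side"]["pixels"][130:280,150:400,::-1];cv2.imwrite("pics/crop1.png",cv2.resize(c,None,fx=3.2,fy=3.2,interpolation=2))
E
```

```text
scene bench z 0.6042500096989443
anvil 190 mid [469. -11.  23.] min [446. -34.   9.] max [490.  10.  41.]
tealA 184 mid [522. -82.  23.] min [ 500. -105.    9.] max [543. -59.  38.]
tealB 171 mid [358. -56.  23.] min [333. -81.   9.] max [381. -34.  37.]
tealC 199 mid [431. 104.  24.] min [406.  79.   9.] max [452. 125.  41.]
spacer 100 mid [534. -90. 164.] min [ 421. -223.    9.] max [642.  39. 317.]
plug 132 mid [434. 217.  22.] min [417. 199.  10.] max [447. 232.  35.]
post 107 mid [ 609. -154.   56.] min [ 589. -174.   32.] max [ 631. -132.   80.]
stub 155 mid [649. 217.  22.] min [629. 199.   9.] max [666. 239.  43.]
bush 129 mid [638. 113.  37.] min [612.  86.  10.] max [667. 143.  66.]
rail [1.3580377e-01 9.9073577e-01 6.5005426e+02 3.8276272e+01] 682 [ 630.66613611 -150.36017952   59.96138714] [677.47003844 202.58010751  63.71784393] 60.445753591526966 356.0267133539669 18.905538326885015
side bench z -0.08304355769610083
anvil 328 mid [462.  -8.  23.] min [442. -32.   9.] max [485.  12.  37.]
tealA 285 mid [517. -80.  22.] min [ 496. -104.    9.] max [540. -58.  37.]
tealB 353 mid [354. -53.  23.] min [333. -76.   9.] max [376. -32.  36.]
tealC 401 mid [426. 106.  23.] min [405.  83.   9.] max [448. 126.  36.]
spacer 116 mid [ 432. -212.   26.] min [ 420. -226.   10.] max [ 445. -201.   42.]
plug 269 mid [426. 220.  22.] min [410. 203.  10.] max [444. 237.  34.]
post 170 mid [ 592. -151.   47.] min [ 580. -173.    9.] max [ 602. -136.   77.]
stub 118 mid [643. 221.  24.] min [627. 205.   9.] max [662. 241.  42.]
bush 230 mid [631. 110.  21.] min [609.  89.   9.] max [653. 148.  35.]
die 315 mid [ 603. -111.   28.] min [ 583. -144.   10.] max [628. -78.  57.]
rail [1.3813278e-01 9.9041373e-01 6.4680200e+02 5.9679909e+01] 886 [ 614.35152941 -145.90640829   57.12511166] [666.47229068 203.75844109  59.11152478] 59.187856099859005 353.5124517976773 19.794001167230814
```

View pics/crop1.png

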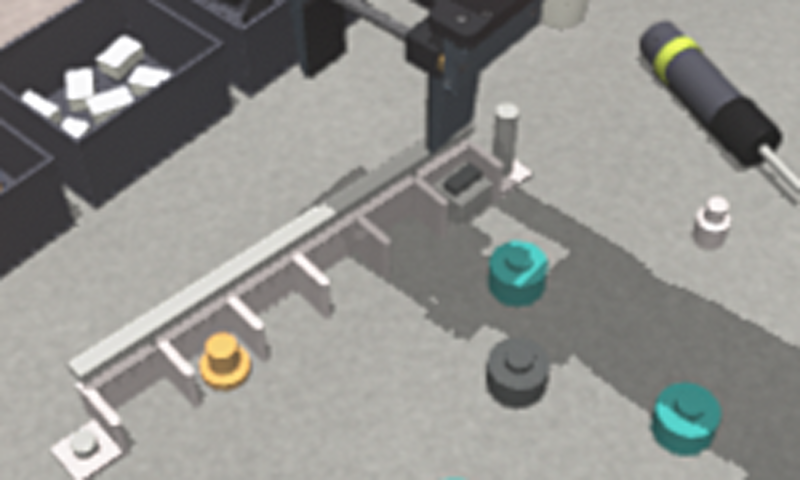

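The crop shows the dark grey disc with its boss at (517,372), so that is the anvil. The die block is in the first gap from the post, and the bush is further toward the stub. Counting runs from the post end, at rack -y, so the third gap is at rack y = -29. I'll turn the tool square to the rack and close the fingers.

Request:
play_rows:
  commands:
    - [[0,0,0,-1,1],[0,0,0,-1,1],[0,0,0,-1,1],[0,0,0,-1,1],[0,0,0,-1,1],[0,0,0,-1,1],[0,0,0,-1,1],[0,0,0,-1,1],[0,0,0,-1,1],[0,0,0,-1,1],[0,0,0,-1,1],[0,0,0,-1,1]]

```text
clock: 1.6
eef_pos: [574.7, -0.0, 232.5]
ee_rot: [-0.809, -3.035, 0.0]
wrist_force: [-0.4, -0.2, 0.5]
grip_width: 0.4
finger_force: 0.0
```

Request:
play_rows:
  commands:
    - [[0,0,0,-1,1],[0,0,0,-1,1],[0,0,0,-1,1],[0,0,0,-1,1],[0,0,0,-0.43,1],[0,0,0,0,1]]

```text
clock: 2.35
eef_pos: [574.8, 0.0, 232.5]
ee_rot: [-0.216, -3.133, 0.0]
wrist_force: [-0.4, 0.3, 0.3]
grip_width: 0.2
finger_force: 0.0
```

```bash
python3 - <<'E'
from plant import r
import cv2,numpy as np,pickle
from scipy.spatial.transform import Rotation as R
s=r.get_state();print(s["clock"],s["eef_pos"],s["joints"],s["grip_width"]);print(R.from_rotvec(s["ee_rot"]).as_matrix().round(3))
c=r.read_camera("wrist");print(c["fov_y"],c["T"].round(3))
pickle.dump(c,open("w1.pkl","wb"));cv2.imwrite("pics/w1.png",cv2.resize(c["pixels"][:,:,::-1],(784,588)))
E
```

```text
2.35 [5.74773731e+02 1.66241324e-02 2.32526493e+02] [-1.99817495e-02  3.19969908e-01  1.56510923e+00  2.79272823e-06
  1.25736422e+00 -1.45331935e+00] 0.21999114079047052
[[-0.991  0.137 -0.001]
 [ 0.137  0.991  0.   ]
 [ 0.001 -0.    -1.   ]]
67.285595958631 [[ 1.37000e-01  9.63000e-01  2.31000e-01  5.10176e+02]
 [ 9.91000e-01 -1.33000e-01 -3.30000e-02  8.52800e+00]
 [-1.00000e-03  2.33000e-01 -9.73000e-01  3.85086e+02]
 [ 0.00000e+00  0.00000e+00  0.00000e+00  1.00000e+00]]
```

View pics/w1.png

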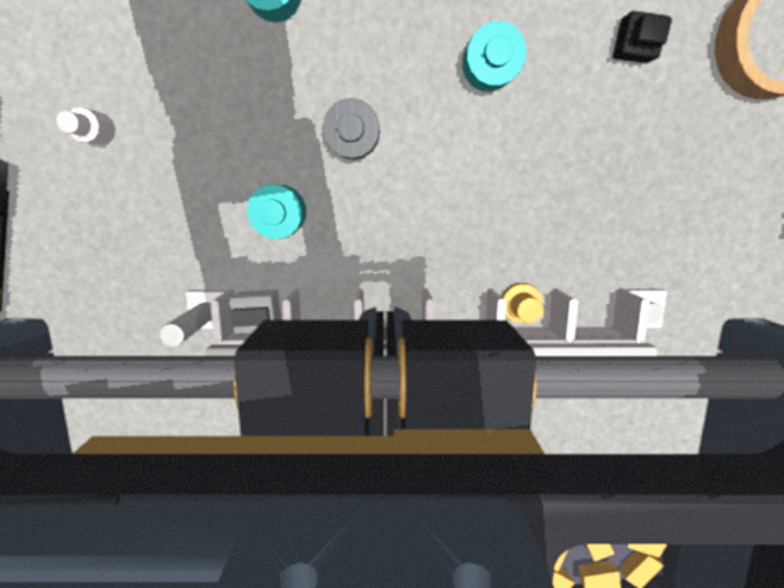

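The wrist picture shows the anvil at (351,127), a turquoise look-alike at (276,210), the post top at (172,333) and the fin fronts along row ~291. The tool y axis is parallel to the rack. I'll measure from this closer view.

```bash
python3 - <<'E'
import pickle;from h import *
c=pickle.load(open("w1.pkl","rb"));P=cloud(c)
ex=np.array([.9906,-.137]);ey=np.array([.137,.9906]);O=np.array([621.6,30.8])
Q=P.reshape(-1,3);px=np.argwhere(np.ones(P.shape[:2],bool))
q=np.c_[(Q[:,:2]-O)@ex,(Q[:,:2]-O)@ey,Q[:,2]]
print("bench",np.nanmedian(q[abs(q[:,2])<8][:,2]))
m=(q[:,2]>37)&(q[:,2]<43)&(q[:,0]>-30)&(q[:,0]<5)&(abs(q[:,1])<185)
f=q[m];
for y in range(-174,180,58):
    g=f[abs(f[:,1]-y)<12]
    if len(g):print("fin",y,len(g),np.median(g[:,1]).round(1),np.percentile(g[:,0],[1,99]).round(1),np.percentile(g[:,1],[5,95]).round(1))
m=(q[:,2]>52)&(q[:,2]<66)&(abs(q[:,1])<180)&(q[:,0]>5)&(q[:,0]<40)&(px[:,0]<255)
g=q[m];print("rail",len(g),[(a,np.percentile(g[abs(g[:,1]-a)<8][:,0],[1,99]).round(1),np.median(g[abs(g[:,1]-a)<8][:,2]).round(1)) for a in range(-170,171,20) if (abs(g[:,1]-a)<8).sum()>5], np.percentile(g[:,1],[.5,99.5]))
def blob(n,b,z0,z1):
    x0,y0,x1,y1=[int(a/1.4) for a in b]
    a=P[y0:y1,x0:x1].reshape(-1,3);a=a[(a[:,2]>z0)&(a[:,2]<z1)]
    (w,rad)=cv2.minEnclosingCircle(a[:,:2].astype(np.float32));mid=np.mean(a,0)
    print(n,len(a),"circ",np.round(w,1),round(rad,1),"mean",mid.round(1),"rack",((w-O)@ex).round(1),((w-O)@ey).round(1))
blob("anvil",(315,90,385,165),20,30);blob("boss",(315,90,385,165),31,38)
blob("post",(150,290,220,350),70,80);blob("teal",(240,178,310,245),20,30);blob("plug",(605,0,680,70),20,40);blob("spacer",(50,95,105,150),20,50)
blob("stub",(640,295,670,330),15,25)
E
```

```text
bench 0.7625207309994835
fin -174 122 -174.8 [-17.    4.8] [-178.2 -172.4]
fin -116 83 -117.4 [-17.4  -1.6] [-120.1 -114.5]
fin -58 73 -59.9 [-17.6  -1.8] [-62.2 -56.6]
fin 0 81 -2.0 [-17.7  -1.7] [-4.4  1.3]
fin 58 86 56.0 [-17.6  -1.6] [53.4 59.3]
fin 116 133 113.6 [-17.8   4.9] [111.2 116.9]
fin 174 141 171.3 [-18.    4.7] [169.  174.9]
rail 888 [(-170, array([16.1, 22. ]), np.float64(60.2)), (-150, array([16.3, 21.9]), np.float64(59.6)), (-30, array([16.1, 21.4]), np.float64(59.8)), (90, array([15.3, 21.8]), np.float64(60.0)), (110, array([15.4, 22. ]), np.float64(60.0)), (130, array([15.2, 21.8]), np.float64(60.2)), (150, array([15.3, 21.9]), np.float64(60.1)), (170, array([15.4, 21.9]), np.float64(59.9))] [-177.10011027  173.67478433]
anvil 1060 circ [464.7 -12.1] 22.0 mean [464.8 -11.8  26.7] rack -149.5 -64.0
boss 297 circ [464.7 -12. ] 9.9 mean [464.8 -11.9  34.7] rack -149.6 -63.9
post 251 circ [ 595.1 -162.5] 9.2 mean [ 594.7 -161.5   75.2] rack 0.3 -195.1
teal 950 circ [518.9 -82.7] 22.0 mean [518.4 -81.4  26.7] rack -86.2 -126.5
plug 552 circ [429.6 214.5] 15.8 mean [428.7 214.4  28.9] rack -215.4 155.7
spacer 588 circ [ 433.6 -216.7] 12.8 mean [ 434.6 -213.5   31.6] rack -152.3 -270.9
stub 123 circ [647.4 220.5] 9.1 mean [647.2 222.4  20.5] rack -0.4 191.5
```

Request:
play_rows:
  commands:
    - [[-0.41,-0.69,0.9,0,1],[-0.41,-0.69,0.9,0,1],[-0.41,-0.69,0.9,0,1],[-0.41,-0.69,0.9,0,1],[-0.41,-0.69,0.9,0,1],[-0.41,-0.69,0.9,0,1],[-0.41,-0.69,0.9,0,1],[-0.41,-0.69,0.88,0,1],[0,0,0,0,1],[0,0,0,0,1]]

```text
clock: 3.65
eef_pos: [625.1, -118.2, 89.7]
ee_rot: [0.215, 3.134, 0.0]
wrist_force: [0.1, 0.1, 0.3]
grip_width: 0.7
finger_force: 0.0
```

```bash
cat > st.py <<'E'
from plant import r
import numpy as np
s=r.get_state();p=s["eef_pos"];d=p[:2]-[621.4,28.9]
print("t",s["clock"],"rack",(d@[.9906,-.137]).round(1),(d@[.137,.9906]).round(1),"tip",(p[2]-19).round(1),"F",s["wrist_force"].round(1),"grip",round(s["grip_width"],1),s["ee_rot"].round(3))
E
python3 st.py
```

```text
t 3.65 rack 23.9 -145.2 tip 70.7 F [0.1 0.1 0.3] grip 0.7 [0.215 3.134 0.   ]
```

Request:
play_rows:
  commands:
    - [[0,0,0.25,0,1],[0,0,0.2,0,1],[0,0,0.15,0,1],[0,0,0.1,0,1],[0,0,0.05,0,1],[0,0,0,0,1]]

```text
clock: 4.4
eef_pos: [624.9, -118.0, 74.5]
ee_rot: [-0.215, -3.134, -0.001]
wrist_force: [-1.8, 2.7, 2.8]
grip_width: 0.7
finger_force: 1.7
```

```bash
python3 st.py
```

```text
t 4.4 rack 23.6 -145.0 tip 55.5 F [-1.8  2.7  2.8] grip 0.7 [-2.150e-01 -3.134e+00 -1.000e-03]
```

Request:
play_rows:
  commands:
    - [[0,0,0.05,0,1],[0,0.2,0,0,1],[0,0.3,0,0,1],[0,0.3,0,0,1],[0,0.3,0,0,1],[0,0.3,0,0,1],[0,0.3,0,0,1],[0,0.3,0,0,1],[0,0.3,0,0,1],[0,0.3,0,0,1],[0,0.3,0,0,1]]

```text
clock: 5.78
eef_pos: [632.9, -60.5, 73.4]
ee_rot: [-0.215, -3.134, -0.0]
wrist_force: [0.5, -2.7, 3.9]
grip_width: 0.8
finger_force: 1.9
```

```bash
python3 st.py
```

```text
t 5.775 rack 23.6 -87.0 tip 54.4 F [ 0.5 -2.7  3.9] grip 0.8 [-0.215 -3.134 -0.   ]
```

Request:
play_rows:
  commands:
    - [[0,0.3,0,0,1],[0,0.3,0,0,1],[0,0.3,0,0,1],[0,0.3,0,0,1],[0,0.3,0,0,1],[0,0.3,0,0,1],[0,0.3,0,0,1],[0,0.3,0,0,1],[0,0.3,0,0,1],[0,0,0,0,1],[0,0,0,0,1]]

```text
clock: 7.15
eef_pos: [640.4, -6.4, 73.4]
ee_rot: [0.216, 3.134, 0.003]
wrist_force: [-0.3, 2.4, 3.2]
grip_width: 0.4
finger_force: 1.9
```

```bash
python3 st.py; python3 - <<'E'
from plant import r
import cv2,pickle;from h import *
c=r.read_camera("side");P=cloud(c);q=P.reshape(-1,3)
d=q[:,:2]-[621.4,28.9];x=d@[.9906,-.137];y=d@[.137,.9906]
m=(abs(x-22)<8)&(y>60)&(y<165)&(q[:,2]>45)&(q[:,2]<70);print("rail z",np.median(q[m][:,2]),m.sum())
q=cloud(pickle.load(open("c0.pkl","rb"))["side"]).reshape(-1,3);print("before",np.median(q[m][:,2]))
E
```

```text
t 7.15 rack 23.6 -32.3 tip 54.4 F [-0.3  2.4  3.2] grip 0.4 [2.160e-01 3.134e+00 3.000e-03]
rail z 53.20299762769997 362
before nan
```

Request:
play_rows:
  commands:
    - [[0,0,-0.5,0,1],[0,0,-1,0,1],[0,0,-1,0,1],[0,0,-0.5,0,1],[0.99,-0.135,0,0,1],[1,-0.135,0,0,1],[1,-0.135,0,0,1],[1,-0.135,0,0,1],[1,-0.135,0,0,0.47],[1,-0.135,0,0,0.47],[1,-0.135,0,0,0.47],[1,-0.135,0,0,0.47]]

```text
clock: 8.7
eef_pos: [477.8, -7.1, 133.1]
ee_rot: [-0.215, -3.133, 0.0]
wrist_force: [-0.3, -0.2, 0.5]
grip_width: 24.5
finger_force: 0.0
```

Request:
play_rows:
  commands:
    - [[1,-0.135,0,0,0.47],[1,-0.135,0,0,0.47],[1,-0.135,0,0,0.47],[0,0,0,0,0.47],[0,0,0,0,0.47]]

```text
clock: 9.32
eef_pos: [419.3, -6.9, 133.5]
ee_rot: [0.215, 3.133, -0.0]
wrist_force: [0.2, -0.5, -0.3]
grip_width: 24.4
finger_force: 0.0
```

```bash
python3 st.py; python3 - <<'E'
from plant import r
import cv2
from h import *
c=r.read_camera("wrist");cv2.imwrite("pics/w2.png",cv2.resize(c["pixels"][:,:,::-1],(784,588)))
P=cloud(c);q=P.reshape(-1,3);d=q[:,:2]-[621.4,28.9];x=d@[.9906,-.137];y=d@[.137,.9906]
m=(abs(x+150)<40)&(abs(y+62)<40)&(q[:,2]>22)&(q[:,2]<30);print(m.sum())
if m.sum()>20:print(cv2.minEnclosingCircle(np.c_[x,y][m].astype(np.float32)))
E
```

```text
t 9.325 rack -195.3 -63.1 tip 114.5 F [ 0.2 -0.5 -0.3] grip 24.4 [ 0.215  3.133 -0.   ]
586
((-161.30169677734375, -63.86164474487305), 18.417417526245117)
```

View pics/w2.png

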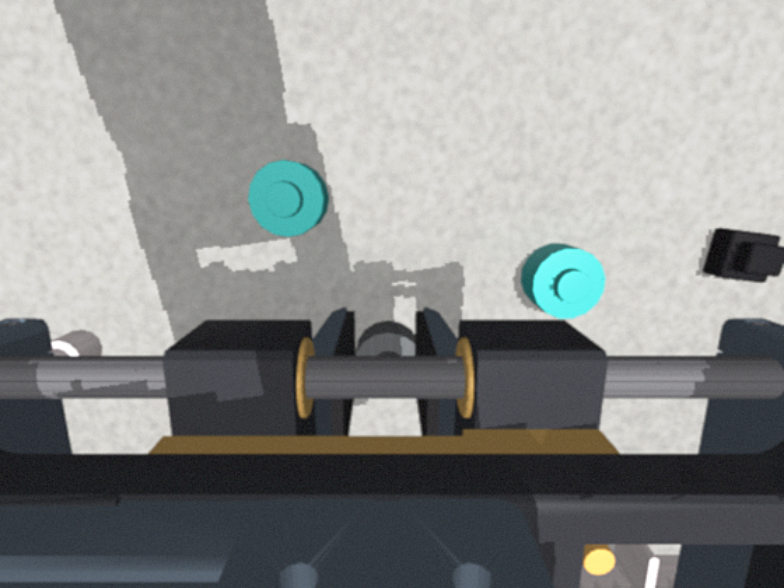

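The anvil sits centred between the fingers at (387,345). The look-alikes at (288,198) and (567,282) are clear of the fingers. Next I descend behind it.

Request:
play_rows:
  commands:
    - [[0.15,0,0.9,0,0.47],[0,0,0.9,0,0.47],[0,0,0.9,0,0.47],[0,0,0.9,0,0.47],[0,0,0.9,0,0.47],[0,0,0.6,0,0.47],[0,0,0.2,0,0.47],[0,0,0,0,0.47]]

```text
clock: 10.38
eef_pos: [415.8, -6.4, 27.4]
ee_rot: [0.215, 3.134, -0.0]
wrist_force: [0.7, 0.4, -0.7]
grip_width: 24.5
finger_force: 0.0
```

```bash
python3 st.py
```

```text
t 10.375 rack -198.9 -63.1 tip 8.4 F [ 0.7  0.4 -0.7] grip 24.5 [ 0.215  3.134 -0.   ]
```

Request:
play_rows:
  commands:
    - [[-0.3,0,0,0,0.47],[-0.3,0,0,0,0.47],[-0.3,0,0,0,0.47],[-0.3,0,0,0,0.47],[-0.3,0.12,0,0,0.47],[-0.3,0.12,0,0,0.47],[-0.3,0.12,0,0,0.47],[-0.3,0.12,0,0,0.47],[-0.3,0.12,0,0,0.47],[-0.3,0.12,0,0,0.47],[-0.3,0.12,0,0,0.47],[0,0,0,0,0.47]]

```text
clock: 11.88
eef_pos: [484.5, 1.4, 27.5]
ee_rot: [0.215, 3.132, 0.0]
wrist_force: [-0.7, 0.2, 0.4]
grip_width: 24.2
finger_force: 0.0
```

```bash
python3 st.py; cat > an.py <<'E'
from plant import r
import cv2
from h import *
for n in ("side","wrist"):
    c=r.read_camera(n);P=cloud(c);q=P.reshape(-1,3);d=q[:,:2]-[621.4,28.9];x=d@[.9906,-.137];y=d@[.137,.9906]
    g=c["pixels"].reshape(-1,3).astype(int)
    m=(x>-190)&(x<12)&(y>-90)&(y<0)&(q[:,2]>31.5)&(q[:,2]<37.5)&(np.ptp(g,axis=1)<25)&(g.max(1)<130)
    u=np.argwhere(m).ravel()
    if m.sum()>5:print(n,m.sum(),np.percentile(x[m],[3,50,97]).round(1),np.percentile(y[m],[3,50,97]).round(1))
    if n=="side":cv2.imwrite("pics/last.png",cv2.resize(c["pixels"][110:290,180:420,::-1],None,fx=3.2,fy=3.2,interpolation=2))
E
python3 an.py
```

```text
t 11.875 rack -131.8 -46.0 tip 8.5 F [-0.7  0.2  0.4] grip 24.2 [0.215 3.132 0.   ]
side 26 [-150.4 -148.     3.2] [-66.1 -41.4 -21.7]
wrist 262 [-149.9 -148.3 -107. ] [-67.9 -46.9 -25.8]
```

View pics/last.png

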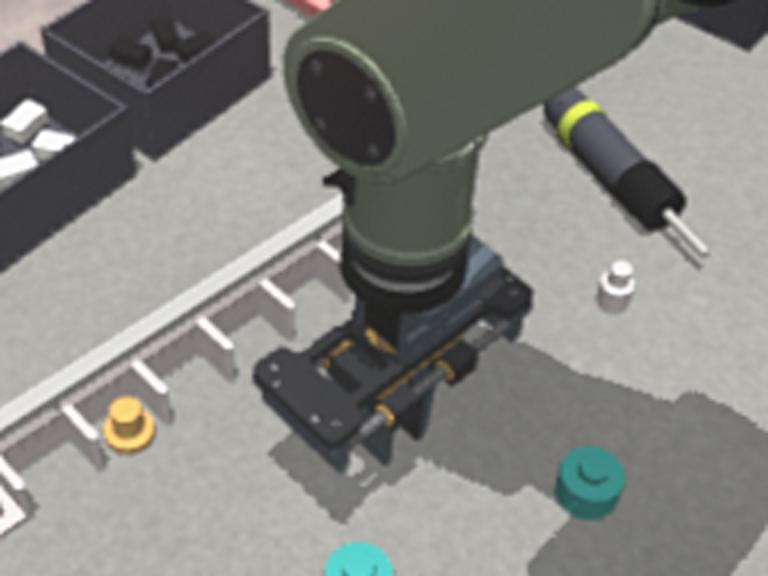

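The side view hides the anvil behind the gripper, while the rack, the bush at (128,425) and the other things are untouched. I'll continue, and check with the scene camera.

Request:
play_rows:
  commands:
    - [[-0.3,0.14,0,0,0.47],[-0.3,0.14,0,0,0.47],[-0.3,0.14,0,0,0.47],[-0.3,0.14,0,0,0.47],[-0.3,0.14,0,0,0.47],[-0.3,0.14,0,0,0.47],[0,0,0,0,0.47]]

```text
clock: 12.85
eef_pos: [522.5, 13.2, 27.5]
ee_rot: [0.215, 3.132, 0.001]
wrist_force: [-0.3, -0.9, 0.5]
grip_width: 24.2
finger_force: 0.0
```

```bash
python3 st.py; sed -i 's/("side","wrist")/("scene",)/;s/n=="side"/1/;s/\[110:290,180:420/[120:300,170:410/' an.py; python3 an.py
```

```text
t 12.85 rack -95.9 -29.1 tip 8.5 F [-0.3 -0.9  0.5] grip 24.2 [2.150e-01 3.132e+00 1.000e-03]
scene 50 [-88.4 -63.2 -52.4] [-46.  -29.   -8.6]
```

View pics/last.png

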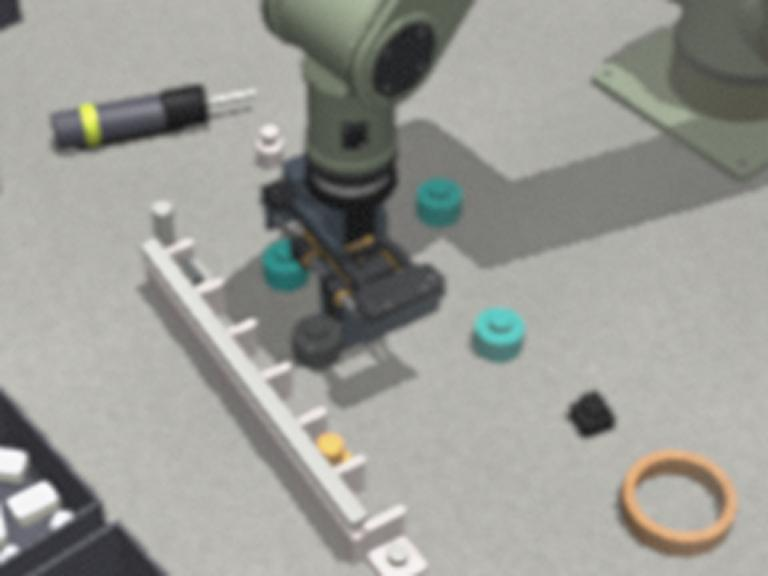

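The anvil is seated against the fingers at (318,340), lined up with the third gap (rack ≈ -62, -29). I'll push straight in.

Request:
play_rows:
  commands:
    - [[-0.3,0,0,0,0.47],[-0.3,0,0,0,0.47],[-0.3,0,0,0,0.47],[-0.3,0,0,0,0.47],[-0.3,0,0,0,0.47],[-0.3,0,0,0,0.47],[-0.3,0,0,0,0.47],[-0.3,0,0,0,0.47],[-0.25,0,0,0,0.47],[-0.1,0,0,0,0.47],[-0.05,0,0,0,0.47],[0,0,0,0,0.47]]

```text
clock: 14.4
eef_pos: [576.5, 5.4, 27.4]
ee_rot: [0.215, 3.134, 0.0]
wrist_force: [-2.2, 0.1, 1.4]
grip_width: 23.9
finger_force: 1.0
```

```bash
python3 st.py; python3 an.py
```

```text
t 14.4 rack -41.2 -29.5 tip 8.4 F [-2.2  0.1  1.4] grip 23.9 [0.215 3.134 0.   ]
scene 45 [-25.5  -8.3   3.6] [-55.7 -30.9  -8.5]
```

Request:
play_rows:
  commands:
    - [[-0.05,0,0,0,0.47],[-0.05,0,0,0,0.47],[0,0,0,0,0.47]]

```text
clock: 14.82
eef_pos: [578.8, 5.0, 27.4]
ee_rot: [0.215, 3.134, 0.0]
wrist_force: [-1.6, 0.4, 0.7]
grip_width: 24.3
finger_force: 0.9
```

Request:
play_rows:
  commands:
    - [[-0.05,0,0,0,0.47],[0,0,0,0,0.47]]

```text
clock: 15.08
eef_pos: [579.7, 4.9, 27.4]
ee_rot: [0.215, 3.134, -0.0]
wrist_force: [-1.5, -0.6, 0.4]
grip_width: 24.4
finger_force: 0.9
```

```bash
python3 st.py; python3 an.py
```

```text
t 15.075 rack -38.0 -29.5 tip 8.4 F [-1.5 -0.6  0.4] grip 24.4 [ 0.215  3.134 -0.   ]
scene 45 [-23.2  -5.7   5.5] [-56.3 -31.6  -9.2]
```

Request:
play_rows:
  commands:
    - [[-0.05,0,0,0,0.47],[0,0,0,0,0.47]]

```text
clock: 15.38
eef_pos: [580.7, 4.8, 27.4]
ee_rot: [0.215, 3.134, -0.0]
wrist_force: [-2.1, -0.2, 1.1]
grip_width: 24.5
finger_force: 0.9
```

Request:
play_rows:
  commands:
    - [[-0.04,0,0,0,0.47],[0,0,0,0,0.47]]

```text
clock: 15.62
eef_pos: [580.9, 4.7, 27.3]
ee_rot: [-0.215, -3.133, -0.0]
wrist_force: [-4.1, -0.1, 1.5]
grip_width: 23.9
finger_force: 1.6
```

```bash
python3 st.py; python3 an.py
```

```text
t 15.625 rack -36.8 -29.5 tip 8.3 F [-4.1 -0.1  1.5] grip 23.9 [-0.215 -3.133 -0.   ]
scene 38 [-24.5  -2.9   6.3] [-56.4 -33.   -8.2]
```

The force has risen and the motion has stalled, so the anvil is against the wall. I'll back off, lift and check.

Request:
play_rows:
  commands:
    - [[0.3,0,0,0,0.47],[0.6,0,0,0,0.47],[0.8,0,0,0,0.47],[0.8,0,0,0,0.47],[0,0,-1,0,0.47],[0,0,-1,0,0.47],[0,0,-1,0,0.47],[0,0,-1,0,0.47],[0,0,-1,0,0.47],[0.5,0,-1,0,0.47],[0.5,0,-1,0,0.47],[0,0,0,0,0.47]]

```text
clock: 17.18
eef_pos: [512.0, 14.3, 168.7]
ee_rot: [0.215, 3.131, 0.0]
wrist_force: [0.2, -0.2, -0.4]
grip_width: 24.0
finger_force: 0.0
```

Request:
play_rows:
  commands:
    - [[1,0,-1,0,0.47],[1,0,-1,0,0.47],[1,0,0,0,0.47],[1,0,0,0,0.47],[0,0,0,0,0.47],[0,0,0,0,0.47]]

```text
clock: 17.92
eef_pos: [433.5, 25.1, 207.0]
ee_rot: [0.215, 3.134, -0.0]
wrist_force: [0.4, 0.6, -0.4]
grip_width: 24.0
finger_force: 0.0
```

```bash
sed -i 's/("scene",)/("scene","side")/;s/\[120:300,170:410/[110:290,160:400/' an.py; python3 st.py; python3 an.py; python3 - <<'E'
from plant import r
from h import *
import pickle
c=r.read_camera("side");q=cloud(c).reshape(-1,3);d=q[:,:2]-[621.4,28.9];x=d@[.9906,-.137];y=d@[.137,.9906]
for l,h in((22,30),(31,38)):
    m=(x>-35)&(x<14)&(abs(y+29)<25)&(q[:,2]>l)&(q[:,2]<h)&(c["pixels"].reshape(-1,3).max(1)<110)
    print(m.sum(),cv2.minEnclosingCircle(np.c_[x,y][m].astype(np.float32)) if m.sum() else "",np.median(q[m],0))
m=(abs(x-20)<10)&(abs(y)<165)&(q[:,2]>45)&(q[:,2]<70);print("rail z",np.median(q[m][:,2]))
E
```

```text
t 17.925 rack -185.6 -29.5 tip 188.0 F [ 0.4  0.6 -0.4] grip 24.0 [ 0.215  3.134 -0.   ]
scene 29 [-9.9 -2.6  6. ] [-39.6 -30.5 -22. ]
side 47 [-12.5  -5.1   4.1] [-53.  -28.2 -19.7]
47 ((-11.651138305664062, -24.946149826049805), 17.699377059936523) [601.81872782   8.90775254  25.14957343]
13 ((-6.571278095245361, -26.652908325195312), 8.40621280670166) [606.39547572   5.5835926   33.00520667]
rail z 59.058884974053285
```

View pics/last.png

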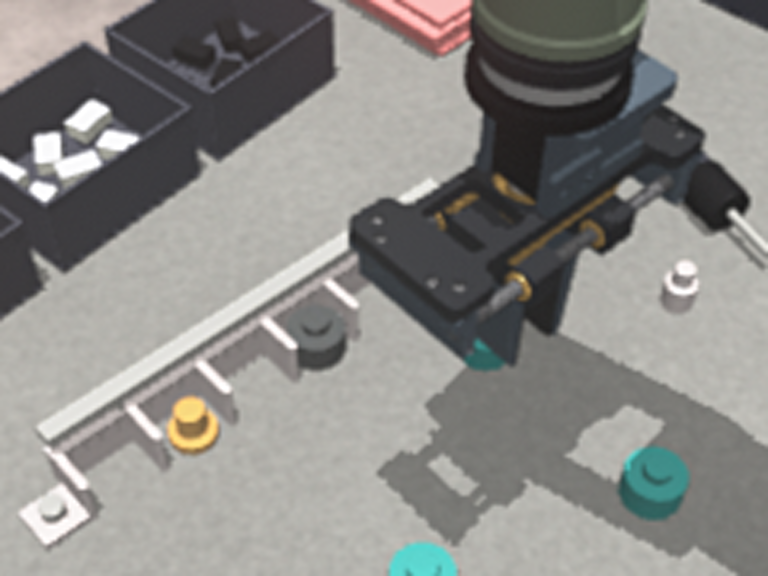

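The anvil stands flat in the gap at (317,335), between the middle fin (y = 0) and the y = -58 fin, so it is in the third gap from the post. Boss x is about -3 mm, the rail is back at 59 mm, and the arm is clear.

```bash
python3 -c "
from plant import r
print(r.sign_off())"
```

```text
the job is handed in; nothing more can be done
None
```

The job is handed in: I ran the fingertip along the rail over gaps 1 to 3 from the post, then pushed the anvil home in the third gap. In my last check it stood flat, the rail was up and the arm was clear; the sign-off gave no verdict.

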